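# Start the spindle sander at the luthier's bench

### The job

Start up the sanding bench: first press the blue mains button on the grey switch station until it stays in, then switch on the dust extractor by pressing the raised, green-striped half of the rocker on the yellow handset fully down, and last press the green start button right down and hold it there for a good second before letting go. Never press the red stop button, do not pick up or push the handset away, and leave the glue bottle, the jar, the sanding block and the screwdriver where they are. Finish with the mains button in, the rocker on and your hand clear.

Things in the scene. Friction and masses are not known exactly. Their poses are not given: they have to be found in the camera images.
- station: Grey switch station screwed to the bench, a low box 90 mm (x) by 235 mm (y) by 50 mm high with an aluminium top panel. Origin: centre of its underside on the bench (z = 0); z up. Three push buttons, blue, green and red, stand in a row along its y axis at y = -74, 0 and +74 mm; which colour is where differs every time.
- power_top (a point): Top of the blue mains button, a flat-topped cap of 36 mm diameter. It sits in a round black collar of 52 mm diameter that rises 10 mm above the panel. Origin: centre of the cap's top face, 70 mm above the bench when out, on the button's vertical axis; z up. It goes 7 mm straight down against about 2.5 N of friction, then meets a hard stop, and stays where it is left.
- power (a joint): Blue mains button: 0 m = fully out, 0.007 m = fully in. It starts almost or fully out and stays where it is left.
- start_top (a point): Top of the green start button, a flat-topped cap of 36 mm diameter. It sits in a round black collar of 52 mm diameter that rises 10 mm above the panel. Origin: centre of the cap's top face, 70 mm above the bench when out, on the button's vertical axis; z up. It goes 7 mm straight down to a hard stop against a spring (1.2 N at first, 4 N fully down) and springs back when let go.
- start (a joint): Green start button: 0 m = out, 0.007 m = fully down.
- stop_top (a point): Top of the red stop button, a mushroom cap of 42 mm diameter; leave it alone. It sits in a round black collar of 52 mm diameter that rises 10 mm above the panel. Origin: centre of the cap's top face, 70 mm above the bench when out, on the button's vertical axis; z up. 
- stop (a joint): Red stop button: 0 m = out, 0.007 m = fully down. It must not be pressed.
- handset: Yellow handset of the dust extractor, loose on the bench, 125 mm (x) by 66 mm (y) by 40 mm high, about 0.8 kg. Origin: centre of its underside; z up. On its top is a white V-shaped rocker, 34 mm wide (y), pivoting about a y axis at the middle of the handset, 41 mm above its underside; each half is 35 mm long, the green-striped half to the handset's +x side. The face of whichever half is down lies level, 49 mm above the bench.
- rocker_on (a point): Middle of the face of the rocker's green-striped half, which is the raised one at the start (the stripe marks its outer end). At the start about 16 mm from the pivot towards the handset's +x and about 54 mm above the bench, sloping up to about 58 mm at its outer end; pressed fully down it lies level 49 mm above the bench. Its axes turn with the rocker. About 3 to 4 N moves it down here, it then meets a hard stop, and it stays where it is left.
- rocker (a joint): Rocker of the handset: 0 rad = off (green-striped half raised), 0.28 rad = on (that half fully down). It starts at or near 0 and stays where it is left.
- glue: Yellow glue bottle with a red cap, upright, 52 mm diameter, 120 mm tall, behind the station. Origin: centre of its underside. Leave it alone.
- jar: Amber glass jar with a steel lid, upright, 60 mm diameter, 75 mm tall, behind the station. Origin: centre of its underside. Leave it alone.
- block: Sanding block, pale wood on cork, 45 mm (x) by 95 mm (y) by 34 mm high, beyond the handset. Origin: centre of its underside. Leave it alone.
- driver: Red-handled screwdriver lying flat on the bench between the robot and the work, 160 mm long along its own x axis, tip to +x, lying crosswise (roughly along the bench's y). Origin: mid-length, at the bench surface under its axis; the handle is 26 mm thick. Leave it alone.
Mind the look-alikes: they are no part of the job. What is shaped like the handset but pink is not meant.

How it is judged:
On the way, in this order (a step that is already met when the one before it is completed fails the run):
1. the blue mains button is pressed in (value of joint power above 0.005 m), for 0.1 s.
2. the extractor's rocker is pressed over to on (value of joint rocker above 0.23 rad), for 0.1 s.
3. the green start button is held down, for 0.7 s at least (value of joint start above 0.0045 m), for 0.7 s.
At the end, for the whole second after the job is handed in: The blue button is in (over 5 of 7 mm), the rocker is on (over 0.23 of 0.28 rad), the green and red buttons are out (within 1.5 mm), the handset stands flat within 25 mm of where it was, and the four bystanders are within 20 mm of where they were, bottle and jar upright (value of joint power above 0.005 m and value of joint rocker above 0.23 rad and value of joint each of start, stop below 0.0015 m and distance of handset from where it was at the start of the episode below 0.025 m and height (world z) of handset below 0.008 m and angle between handset's own z axis and vertical below 0.1 rad and linear speed of handset below 0.02 m/s and distance of each of glue, jar, block, driver from where it was at the start of the episode below 0.02 m and angle between each of glue, jar's own z axis and vertical below 0.2 rad); the robot touches nothing.
It fails at once if the extractor's rocker is switched on while the mains button is still out (value of joint rocker above 0.14 rad and value of joint power below 0.0035 m).
It fails at once if the green start button is pressed while the extractor is off (value of joint start above 0.003 m and value of joint rocker below 0.14 rad).
It fails at once if the red stop button is pressed (value of joint stop above 0.003 m).
It fails at once if the handset is lifted, tipped or pushed away (25 mm) (height (world z) of handset above 0.008 m or distance of handset from where it was at the start of the episode above 0.025 m or angle between handset's own z axis and vertical above 0.15 rad).
It fails at once if the glue bottle, jar, sanding block or screwdriver is moved (20 mm) or knocked over (distance of any of glue, jar, block, driver from where it was at the start of the episode above 0.02 m or angle between any of glue, jar's own z axis and vertical above 0.3 rad).
It also fails if it takes over 51 s, if anything falls off the work surface, if the arm or the gripper's body presses on something with over 40 N, if the wrist force passes 120 N, or if a joint passes its speed limit or range.

### The arm

A 6-joint arm with a two-finger parallel gripper is mounted at the origin on the work surface. World frame = base frame: x ahead of the robot, y to its left, z up, the work surface at z = 0. Lengths are in m, angles in rad, forces in N, time in s.
With the tool pointing down it reaches from about 0.325 to 0.75 m from the base axis. Payload 7.6 kg.
Tool frame: the origin (TCP) lies at the very end of the fingers, on their centre line; the grasp point (between the pads) lies 19 mm behind it; z points along the fingers, y is the direction in which the jaws open and shut (so a half turn about z gives the same grasp; the last joint's range is limited). The gripper opens to 85 mm and grips with 20 to 120 N. Pads are 22 mm wide; open, the fingers measure 114 mm over their backs; the gripper's body (76 mm by 85 mm) begins 54 mm behind the grasp point. The pads swing forward as they close: fully open they stand 13 mm farther back than shut.
Start: joints at [-1.349, 0.052, 1.401, -0, 1.689, -0.07], TCP at [0.151, -0.503, 0.206] pointing down, gripper open.
Joint ranges: [-2.9, 2.9], [-0.91, 2.17], [0.12, 2.37], [-1.06, 4.2], [0.26, 2.73], [-2.93, 2.93]. Speed limits (rad/s): [2.57, 2.57, 3.01, 3.14, 3.14, 3.14].

### API

Orientations are given as a unit quaternion [w, x, y, z].
In Python, from rig import ctrl, vision gives the robot as it stands. The module is installed in compiled form; this text tells all that it offers.
- The arm moves only by the tool drive_tool, never from a script. Its argument "moves" is a list of rows, each a list of 2 entries, a list of its own where there are three numbers: the shift along the world's x, y, z in m, then the turn about the world's z in rad. In form: [[[x, y, z], twist], ...]. A call has exactly 10 rows; each row is the pose to reach, as a shift and turn from the pose measured when the call began; what a row does not reach only later rows make up. A row lasts 1/10 s, in which the tool goes at most 50 mm and 8.59 degrees, less where a joint would pass 70% of its speed; a pose out of reach is approached as far as the arm can. A call with a gripper value outside its range is refused whole. "hand" is the finger opening in m, from 0 to 0.0854, set as the call begins (left out, the last holds). The fingers move at their own pace and stop on an object; the grip force is fixed at half the most. Time passes only in rows, so rows that repeat a pose let the fingers close, or fill a call up. It gives the time, the measured TCP pose, the force and the opening at its end, in the units of the state.
- ctrl.observe(): the state, without advancing time (a new reading comes with each control period).
- vision.grab_frame(name): name is "scene" or "top" or "wrist"; returns a dict with "frame" (420x560x3 uint8, red, green, blue), "K" (3x3 intrinsics, pixels), "xyz" and "attitude" of the camera in the world. Camera axes: x right, y up, looking along -z (the intrinsics and any distortion apply to the point x, -y, -z); pixel columns grow to the right and rows downward; lengths in m; the calibration is good to about 2 mm. A picture is of the moment at which its call begins. There is no depth.
- ctrl.close_job(): hands the job in, once; it reports no verdict.
The state is a dict: "time": time; "joint_positions": joint angles; "dq": joint speeds; "joint_efforts": joint torques, N m; "eef_pos": TCP position; "tcp_rot": TCP orientation; "force": force on the tool from outside, world axes, zero at the start; "moment": the same for the moment, N m; "gripper_width": finger opening in m.
Only numpy, scipy, OpenCV 4.12 (cv2) and the standard library are available. Lean on these libraries where they do the work, as an engineer would, in place of code of your own. Each camera call takes 0.05 s, during which the arm holds its last target. There are 200 camera calls.

## Working session

There is one attempt and no reset: what is moved stays moved. The work goes in short steps, Python scripts to look and compute and a tool call to move; the robot and the scene stay as the last step left them, time stands still between calls to the robot, and variables do not carry over. Pictures are saved under pics/ and viewed, about 8 in all and at most 12, crops included, and the job is handed in when it is done.

Besides the shell and the picture viewer there is one more tool, called after "Request:" as name([rows], argument=value, ...), one row to a line, values as JSON. drive_tool: Moves the arm, as the interface text tells. Its arguments: {"type":"object","properties":{"moves":{"type":"array","items":{"type":"array"}},"hand":{"type":"number"}},"required":["moves"]}

```bash
mkdir -p pics; cat > h.py <<'E'
from rig import ctrl, vision
import numpy as np, cv2
from scipy.spatial.transform import Rotation as R
def grab(n,f):
    d=vision.grab_frame(n); cv2.imwrite('pics/'+f,d['frame'][:,:,::-1]); np.savez('pics/'+f+'.npz',**{k:np.array(v) for k,v in d.items()}); return d
def load(f): return np.load('pics/'+f+'.npz')
def ray(d,u,v,z):
    q=d['attitude']; K=np.array(d['K'])
    r=R.from_quat([q[1],q[2],q[3],q[0]]).as_matrix() if np.size(q)==4 else np.array(q)
    p=np.linalg.solve(K,[u,v,1]); w=r@np.array([p[0],-p[1],-p[2]]); c=np.array(d['xyz'])
    return c+w*(z-c[2])/w[2]
E
python3 - <<'E'
from h import *
for n in('scene','top'):
    d=grab(n,n+'1.png'); print({k:(v if k!='frame' else v.shape) for k,v in d.items()})
print(ctrl.observe())
E
```

```text
{'frame': (420, 560, 3), 'K': array([[481.05499636,   0.        , 276.55406843],
       [  0.        , 481.05499636, 215.51873085],
       [  0.        ,   0.        ,   1.        ]]), 'xyz': array([ 0.95674763, -0.70516463,  0.84982088]), 'attitude': array([0.89265461, 0.37844035, 0.10515099, 0.2211197 ])}
{'frame': (420, 560, 3), 'K': array([[457.87711371,   0.        , 273.21393894],
       [  0.        , 457.87711371, 212.45994989],
       [  0.        ,   0.        ,   1.        ]]), 'xyz': array([0.44706122, 0.00771261, 1.20082582]), 'attitude': array([-0.70373532, -0.03202524,  0.04047247,  0.70858518])}
{'time': 0.1, 'joint_positions': array([-1.34929944e+00,  5.27950291e-02,  1.40154471e+00, -2.46772465e-05,
        1.68857071e+00, -7.02972138e-02]), 'dq': array([ 3.58361786e-04, -2.70864311e-05, -2.24210967e-03,  1.54668280e-03,
       -5.20788439e-04,  9.35923570e-04]), 'joint_efforts': array([ 1.75064247e-04, -3.82582176e+01, -3.60984635e+01, -1.34511483e-04,
        4.83898228e-03,  2.48540738e-05]), 'eef_pos': array([ 0.15098432, -0.50254056,  0.20488516]), 'tcp_rot': array([-6.56086996e-04,  9.89375886e-01,  1.45378548e-01, -6.19839817e-05]), 'force': array([-0.67978549,  0.00278353,  0.2138274 ]), 'moment': array([ 0.02107814,  0.03097804, -0.05755579]), 'gripper_width': 0.08539419350509977}
```

View pics/top1.png

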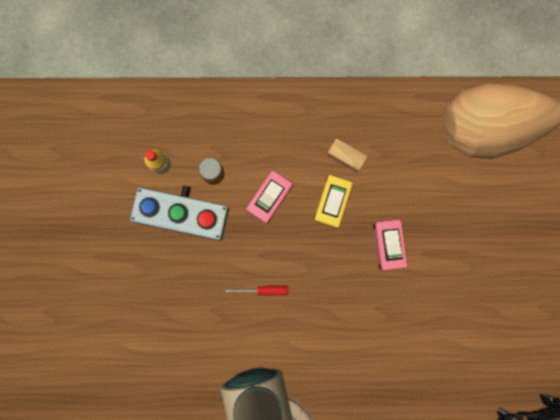

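View pics/scene1.png

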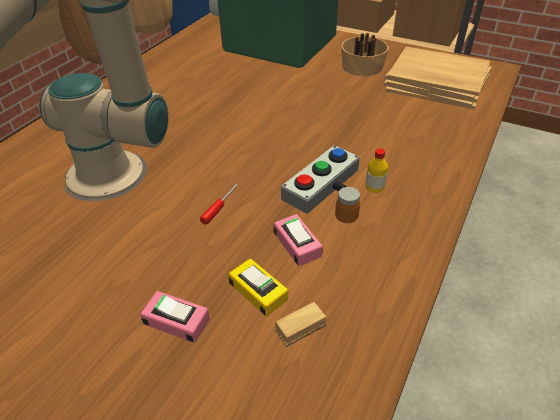

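Top view: buttons blue (149,207), green (178,213), red (207,219); yellow handset (334,201), pink look-alikes on either side; block (347,154), bottle, jar and screwdriver visible. Next I measure them and zoom in on the rocker.

```bash
python3 - <<'E'
from h import *
for n in('top1.png','scene1.png'):
    d=load(n); f=d['frame']; hsv=cv2.cvtColor(f,cv2.COLOR_RGB2HSV)
    H,S,V=[hsv[...,i].astype(int) for i in range(3)]
    for nm,m,z in(('blue',(abs(H-110)<12)&(S>120),.07),('green',(abs(H-68)<18)&(S>90),.07),('red',((H<5)|(H>175))&(S>190)&(V>100),.07),('yellow',(abs(H-28)<5)&(S>200)&(V>140),.04)):
        k,l,s,c=cv2.connectedComponentsWithStats(m.astype(np.uint8))
        for i in range(1,k):
            if s[i,4]>12 :
                mr=cv2.minAreaRect(np.argwhere(l==i)[:,::-1].astype(np.float32))
                print(n,nm,s[i,4],c[i].round(1),ray(d,*c[i],z).round(4), [ray(d,*p,z)[:2].round(3).tolist() for p in cv2.boxPoints(mr)] if nm=='yellow' else '')
a=cv2.imread('pics/top1.png')[165:240,295:370]; b=cv2.imread('pics/scene1.png')[250:325,215:300]
cv2.imwrite('pics/z.png',np.hstack([cv2.resize(a,(390,390),interpolation=2),cv2.resize(b,(400,390),interpolation=2)]))
E
```

```text
top1.png blue 162 [147.8 206.2] [0.581  0.3045 0.07  ] 
top1.png green 23 [337.8 188.6] [ 0.6224 -0.1682  0.07  ] 
top1.png green 182 [176.9 212.2] [0.5656 0.2323 0.07  ] 
top1.png green 19 [393.7 255.6] [ 0.4546 -0.3026  0.07  ] 
top1.png green 23 [260.8 373.3] [0.1762 0.0263 0.07  ] 
top1.png red 46 [151.  154.6] [0.7112 0.2992 0.07  ] 
top1.png red 128 [207.7 217.8] [0.551  0.1561 0.07  ] 
top1.png red 256 [272.6 290.1] [ 0.3729 -0.0034  0.07  ] 
scene1.png blue 902 [187.3  12.8] [-0.3678  0.9233  0.07  ] 
scene1.png blue 108 [337.8 152.7] [0.5874 0.2959 0.07  ] 
scene1.png green 16 [221.8   2.6] [-0.2982  1.0836  0.07  ] 
scene1.png green 797 [263.1  14.8] [-0.0667  1.0423  0.07  ] 
scene1.png green 23 [311.    3.3] [0.0588 1.2421 0.07  ] 
scene1.png green 49 [329.   10.1] [0.1597 1.2051 0.07  ] 
scene1.png green 28 [309.8  12. ] [0.0958 1.1523 0.07  ] 
scene1.png green 70 [228.1  18.4] [-0.1789  0.9473  0.07  ] 
scene1.png green 16 [223.8  26. ] [-0.1528  0.8742  0.07  ] 
scene1.png green 112 [291.   32.6] [0.1189 0.9344 0.07  ] 
scene1.png green 100 [229.   40.8] [-0.0595  0.76
[... 493 characters left out ...]
 68 [259.9  52.7] [0.0968 0.7295 0.07  ] 
scene1.png green 32 [308.4  53.9] [0.2592 0.7973 0.07  ] 
scene1.png green 24 [299.   62.5] [0.2585 0.7222 0.07  ] 
scene1.png green 122 [321.5 165.9] [0.572  0.2236 0.07  ] 
scene1.png green 26 [291.  220.7] [0.5944 0.0043 0.07  ] 
scene1.png green 26 [264.6 283.5] [ 0.6299 -0.1837  0.07  ] 
scene1.png green 42 [159.6 301.9] [ 0.467  -0.3198  0.07  ] 
scene1.png red 69 [380.  153.1] [0.6888 0.3453 0.07  ] 
scene1.png red 122 [304.  179.5] [0.5556 0.1527 0.07  ] 
scene1.png red 240 [211.6 211.2] [ 0.4117 -0.0529  0.07  ] 
scene1.png yellow 636 [258.6 283.1] [ 0.6055 -0.1685  0.04  ] [[0.535, -0.177], [0.538, -0.109], [0.666, -0.154], [0.658, -0.216]]
```

View pics/z.png

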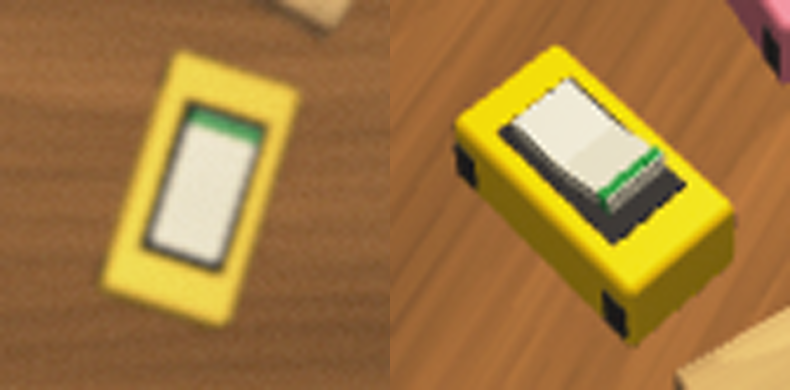

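Rocker close-up: green stripe at the far (+x) end of the yellow handset, raised, yaw ≈ -0.3. Moving over the handset with the fingers shut for a close wrist look.

Request:
drive_tool([
  [[0.035,0.03,0.01],-0.1],
  [[0.07,0.06,0.02],-0.2],
  [[0.105,0.09,0.03],-0.3],
  [[0.14,0.12,0.04],-0.4],
  [[0.175,0.15,0.045],-0.5],
  [[0.21,0.18,0.045],-0.6],
  [[0.25,0.21,0.045],-0.6],
  [[0.285,0.24,0.045],-0.6],
  [[0.32,0.26,0.045],-0.6],
  [[0.35,0.28,0.045],-0.6],
], hand=0)

```text
time: 1.1
eef_pos: [0.5024, -0.2209, 0.2493]
tcp_rot: [-0.001, 0.988, -0.153, -0.0]
force: [0.1, -0.4, -0.0]
gripper_width: 0.0003
```

```bash
python3 - <<'E'
from h import *
d=grab('wrist','w1.png'); print(d['K'],d['xyz'],d['attitude']); s=ctrl.observe(); print(s['eef_pos'],s['tcp_rot'],s['joint_positions'],s['force'])
E
```

```text
[[322.05293435   0.         277.61648538]
 [  0.         322.05293435 210.59894579]
 [  0.           0.           1.        ]] [ 0.5726205  -0.24313776  0.41623131] [-0.58358783  0.08597834 -0.11911148  0.79865226]
[ 0.5052409  -0.2179743   0.24858427] [-1.97187297e-03  9.88484343e-01 -1.51310296e-01  9.36289688e-05] [-0.47652814  0.11865052  1.24552412  0.00388089  1.77849693  1.39885441] [ 1.96951689  2.94686626 -1.02815714]
```

View pics/w1.png

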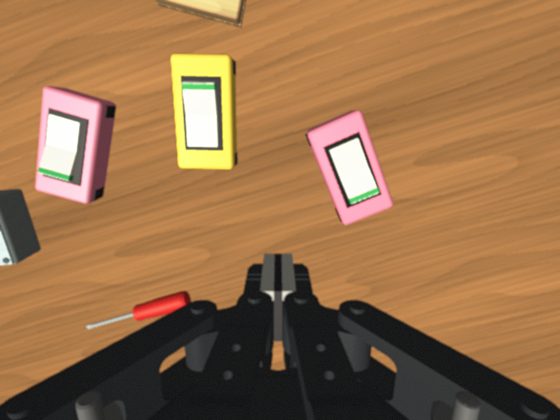

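Wrist view: yellow handset upright at about (203,111), stripe at (198,86) on the far end; fingertips at (278,265).

```bash
python3 - <<'E'
from h import *
for n,g in(('w1.png',(198,86)),('top1.png',(337.8,188.6))):
    d=load(n); hsv=cv2.cvtColor(d['frame'],cv2.COLOR_RGB2HSV)
    m=cv2.inRange(hsv,(20,110,120),(34,255,255)); k,l,s,c=cv2.connectedComponentsWithStats(m)
    near=[i for i in range(1,k) if np.hypot(*(c[i]-g))<45 and s[i,4]>200]
    for i in near:
        pts=np.argwhere(l==i)[:,::-1]
        w=np.array([ray(d,*p,.04)[:2] for p in pts],np.float32)
        mr=cv2.minAreaRect(w); b=cv2.boxPoints(mr); e=max((b[1]-b[0],b[2]-b[1]),key=np.linalg.norm); print(n,'yellow',mr, np.arctan(e[1]/e[0]))
    st=cv2.inRange(hsv,(50,90,60),(86,255,255)); k,l,s,c=cv2.connectedComponentsWithStats(st)
    for i in range(1,k):
        if np.hypot(*(c[i]-g))<12: print('stripe',s[i,4],c[i],ray(d,*c[i],.057))
    wh=cv2.inRange(hsv,(0,0,150),(179,60,255)); k,l,s,c=cv2.connectedComponentsWithStats(wh)
    for i in range(1,k):
        if np.hypot(*(c[i]-g))<35 and s[i,4]>50: print('white',s[i,4],c[i],ray(d,*c[i],.051))
E
```

```text
w1.png yellow ((0.5968772768974304, -0.16287606954574585), (0.06625490635633469, 0.12332573533058167), 71.147705078125) -0.32903457
stripe 148 [197.75       86.2972973] [ 0.62335872 -0.1711827   0.057     ]
white 59 [198.30508475  82.45762712] [ 0.62756383 -0.17195676  0.051     ]
white 1869 [200.37720706 117.60246121] [ 0.59362383 -0.16081113  0.051     ]
top1.png yellow ((0.5950974225997925, -0.1598261594772339), (0.06799159944057465, 0.12695465981960297), 71.29428100585938) -0.32647637
stripe 23 [337.7826087  188.60869565] [ 0.62437571 -0.17017868  0.057     ]
white 338 [333.53550296 201.60059172] [ 0.59208673 -0.15959816  0.051     ]
```

Request:
drive_tool([
  [[0.0,0.045,0],0],
  [[0.0,0.09,0],0],
  [[0.005,0.135,0],0],
  [[0.01,0.18,0],0],
  [[0.01,0.225,0],0],
  [[0.015,0.27,0],0],
  [[0.02,0.315,0],0],
  [[0.02,0.36,0],0],
  [[0.02,0.4,0],0],
  [[0.02,0.42,0],0],
])

```text
time: 2.15
eef_pos: [0.5245, 0.205, 0.2478]
tcp_rot: [-0.002, 0.989, -0.15, -0.001]
force: [-0.2, -0.5, 0.3]
gripper_width: 0.0001
```

```bash
python3 - <<'E'
from h import *
d=grab('wrist','w2.png'); s=ctrl.observe(); print(s['eef_pos'],s['force'])
hsv=cv2.cvtColor(d['frame'],cv2.COLOR_RGB2HSV)
for nm,lo,hi in(('blue',(98,120,50),(122,255,255)),('green',(50,90,50),(86,255,255)),('red',(0,190,100),(5,255,255))):
    k,l,st,c=cv2.connectedComponentsWithStats(cv2.inRange(hsv,lo,hi))
    for i in range(1,k):
        if st[i,4]>100: print(nm,st[i],c[i].round(1),ray(d,*c[i],.07).round(4))
E
```

```text
[0.52428875 0.20652428 0.24758544] [-0.68301169  1.42363113  0.00883162]
blue [158 143  34  33 879] [174.1 158.6] [0.5832 0.3036 0.07  ]
green [414  64  35  14 149] [431.4  69.7] [0.5886 0.0274 0.07  ]
green [225 136  34  35 922] [241.7 153. ] [0.5673 0.2327 0.07  ]
red [102   8  30  33 485] [116.9  19.4] [0.7213 0.3045 0.07  ]
red [292 129  38  37 964] [312. 147.] [0.5512 0.1599 0.07  ]
red [ 429  223   67   30 1119] [463.  237.1] [0.4017 0.0222 0.07  ]
```

View pics/w2.png

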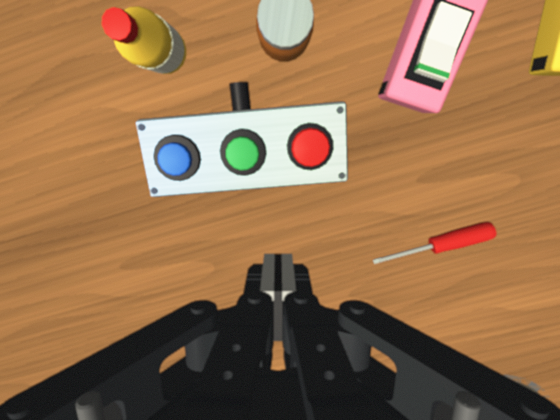

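Wrist view 2: blue (174,159), green (242,153), red (312,147); agrees with the top view to ~2 mm. Above blue, then down.

Request:
drive_tool([
  [[0.02,0.04,0],0],
  [[0.04,0.08,0],0],
  [[0.058,0.0975,-0.02],0],
  [[0.058,0.0975,-0.05],0],
  [[0.058,0.0975,-0.08],0],
  [[0.058,0.0975,-0.11],0],
  [[0.058,0.0975,-0.135],0],
  [[0.058,0.0975,-0.155],0],
  [[0.058,0.0975,-0.165],0],
  [[0.058,0.0975,-0.165],0],
])

```text
time: 3.2
eef_pos: [0.5815, 0.3033, 0.0807]
tcp_rot: [-0.001, 0.989, -0.149, -0.002]
force: [0.8, -1.1, -0.4]
gripper_width: 0.0002
```

Request:
drive_tool([
  [[0,0,-0.004],0],
  [[0,0,-0.008],0],
  [[0,0,-0.011],0],
  [[0,0,-0.013],0],
  [[0,0,-0.015],0],
  [[0,0,-0.0165],0],
  [[0,0,-0.0175],0],
  [[0,0,-0.0185],0],
  [[0,0,-0.0185],0],
  [[0,0,-0.0185],0],
])

```text
time: 4.2
eef_pos: [0.5815, 0.3033, 0.0622]
tcp_rot: [-0.001, 0.989, -0.149, -0.002]
force: [0.0, 1.0, -0.3]
gripper_width: 0.0
```

Request:
drive_tool([
  [[0,0,-0.001],0],
  [[0,0,-0.002],0],
  [[0,0,-0.002],0],
  [[0,0,-0.003],0],
  [[0,0,-0.003],0],
  [[0,0,-0.003],0],
  [[0,0,-0.003],0],
  [[0,0,-0.003],0],
  [[0,0,-0.003],0],
  [[0,0,-0.003],0],
])

```text
time: 5.2
eef_pos: [0.5815, 0.3033, 0.0592]
tcp_rot: [-0.001, 0.989, -0.149, -0.002]
force: [0.2, -1.2, 0.5]
gripper_width: 0.0002
```

No contact force yet below the hard stop height; look.

```bash
python3 - <<'E'
from h import *
d=grab('wrist','w3.png'); e=grab('scene','s3.png')
print(ctrl.observe()['force'])
b=e['frame'][90:240,230:430,::-1]
cv2.imwrite('pics/z3.png',np.hstack([cv2.resize(d['frame'][:,:,::-1],(400,300)),cv2.resize(b,(400,300),interpolation=2)]))
E
```

```text
[ 0.86635372 -0.41138204  0.1000176 ]
```

View pics/z3.png

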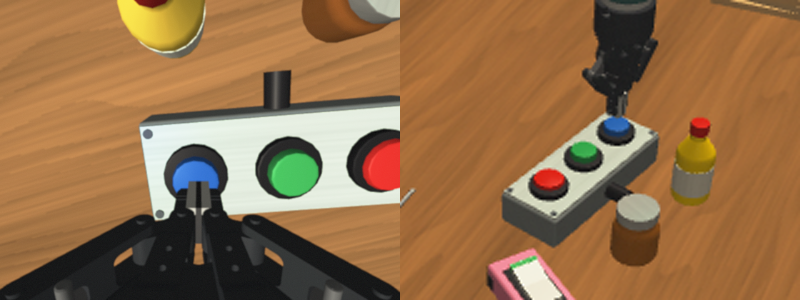

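```bash
python3 - <<'E'
from h import *
s=ctrl.observe(); t=s['eef_pos']; print(t)
def proj(d,p):
    q=d['attitude']; c=R.from_quat([q[1],q[2],q[3],q[0]]).inv().apply(p-d['xyz']); u=d['K']@[c[0],-c[1],-c[2]]; return (u[:2]/u[2]).round(1)
for n in('w3.png','s3.png'):
    d=load(n); print(n,'tcp',proj(d,t),'tcp+15mm',proj(d,t+[0,0,.015]),'cap70',proj(d,np.array([.582,.304,.07])),'cap63',proj(d,np.array([.582,.304,.063])))
    hsv=cv2.cvtColor(d['frame'],cv2.COLOR_RGB2HSV); k,l,st,c=cv2.connectedComponentsWithStats(cv2.inRange(hsv,(98,120,50),(122,255,255)))
    print([(st[i].tolist(),c[i].round(1)) for i in range(1,k) if st[i,4]>60])
w=cv2.imread('pics/w3.png')[200:320,210:350]; e=cv2.imread('pics/s3.png')[120:170,305:365]
cv2.imwrite('pics/z4.png',np.hstack([cv2.resize(w,(400,343),interpolation=0),cv2.resize(e,(400,343),interpolation=0)]))
E
```

```text
[0.5815327  0.30328741 0.05920192]
w3.png tcp [278.5 249.7] tcp+15mm [278.5 261.6] cap70 [276.9 257.7] cap63 [277.  252.1]
[([241, 219, 66, 52, 2255], array([272.6, 242.7]))]
s3.png tcp [336.7 153.9] tcp+15mm [337.  149.4] cap70 [337.2 150.6] cap63 [337.  152.7]
[([171, 23, 14, 12, 89], array([175.8,  28.1])), ([332, 148, 13, 10, 106], array([337.8, 152.8]))]
```

View pics/z4.png

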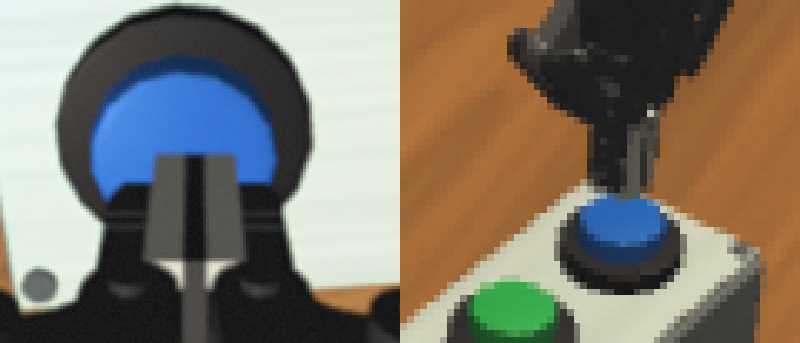

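Both views show the real fingertip about 15 mm above the reported TCP, and the cap still out. Continue down by feel.

Request:
drive_tool([
  [[0,0,-0.001],0],
  [[0,0,-0.002],0],
  [[0,0,-0.003],0],
  [[0,0,-0.004],0],
  [[0,0,-0.005],0],
  [[0,0,-0.006],0],
  [[0,0,-0.007],0],
  [[0,0,-0.007],0],
  [[0,0,-0.007],0],
  [[0,0,-0.007],0],
])

```text
time: 6.3
eef_pos: [0.5816, 0.3033, 0.0523]
tcp_rot: [-0.001, 0.989, -0.149, -0.002]
force: [-0.4, 0.3, -0.1]
gripper_width: -0.0001
```

```bash
python3 - <<'E'
from h import *
d=grab('scene','s5.png'); s=ctrl.observe(); print(s['force'],s['eef_pos'])
hsv=cv2.cvtColor(d['frame'],cv2.COLOR_RGB2HSV)
for lo,hi in(((98,120,50),(122,255,255)),((50,90,50),(86,255,255))):
    k,l,st,c=cv2.connectedComponentsWithStats(cv2.inRange(hsv,lo,hi))
    print([(st[i].tolist(),c[i].round(1)) for i in range(1,k) if st[i,4]>60 and c[i][1]>120])
E
```

```text
[ 0.21036532 -0.55761876 -0.05236219] [0.58155742 0.30333512 0.05231842]
[([332, 150, 13, 8, 92], array([337.8, 153.4]))]
[([315, 161, 14, 11, 121], array([321.5, 165.8]))]
```

Request:
drive_tool([
  [[0,0,-0.001],0],
  [[0,0,-0.002],0],
  [[0,0,-0.003],0],
  [[0,0,-0.0035],0],
  [[0,0,-0.004],0],
  [[0,0,-0.0045],0],
  [[0,0,-0.005],0],
  [[0,0,-0.0055],0],
  [[0,0,-0.006],0],
  [[0,0,-0.006],0],
])

```text
time: 7.35
eef_pos: [0.5815, 0.3033, 0.0462]
tcp_rot: [-0.001, 0.989, -0.149, -0.002]
force: [-0.6, 0.4, 0.5]
gripper_width: 0.0004
```

```bash
python3 - <<'E'
from h import *
d=grab('scene','s6.png'); w=grab('wrist','w6.png'); s=ctrl.observe(); print(s['force'],s['eef_pos'])
w=cv2.imread('pics/w6.png')[180:320,190:350]; e=cv2.imread('pics/s6.png')[120:170,305:365]
cv2.imwrite('pics/z6.png',np.hstack([cv2.resize(w,(400,343),interpolation=0),cv2.resize(e,(400,343),interpolation=0)]))
E
```

```text
[-1.56676468  0.57316646 -0.93117757] [0.58156515 0.30334044 0.04631543]
```

View pics/z6.png

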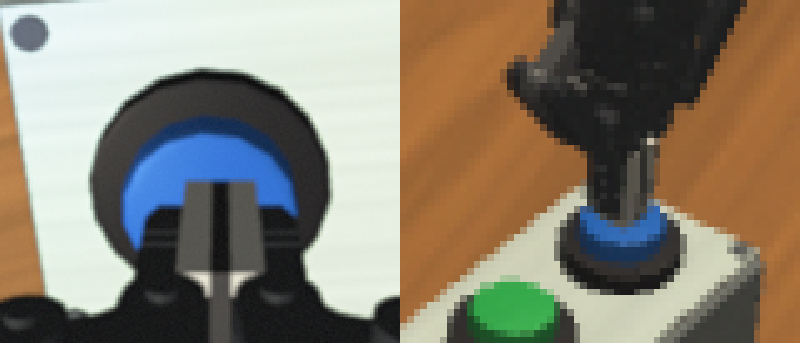

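Scene crop: cap seems still out, fingertip just about touching it. Continue.

Request:
drive_tool([
  [[0,0,-0.001],0],
  [[0,0,-0.0015],0],
  [[0,0,-0.002],0],
  [[0,0,-0.0025],0],
  [[0,0,-0.003],0],
  [[0,0,-0.0035],0],
  [[0,0,-0.004],0],
  [[0,0,-0.0045],0],
  [[0,0,-0.005],0],
  [[0,0,-0.0055],0],
])

```text
time: 8.45
eef_pos: [0.5816, 0.3033, 0.0408]
tcp_rot: [-0.001, 0.989, -0.149, -0.002]
force: [-0.8, -1.1, 1.7]
gripper_width: -0.0003
```

Request:
drive_tool([
  [[0,0,-0.0005],0],
  [[0,0,-0.001],0],
  [[0,0,-0.0015],0],
  [[0,0,-0.002],0],
  [[0,0,-0.0025],0],
  [[0,0,-0.003],0],
  [[0,0,-0.0035],0],
  [[0,0,-0.004],0],
  [[0,0,-0.0045],0],
  [[0,0,-0.005],0],
])

```text
time: 9.45
eef_pos: [0.5817, 0.3034, 0.0372]
tcp_rot: [-0.002, 0.989, -0.149, -0.002]
force: [-5.6, -2.5, 10.8]
gripper_width: 0.0001
```

```bash
python3 - <<'E'
from h import *
d=grab('scene','s7.png'); w=grab('wrist','w7.png'); s=ctrl.observe(); print(s['force'],s['eef_pos'])
w=cv2.imread('pics/w7.png')[180:320,190:350]; e=cv2.imread('pics/s7.png')[120:170,305:365]
cv2.imwrite('pics/z7.png',np.hstack([cv2.resize(w,(400,343),interpolation=0),cv2.resize(e,(400,343),interpolation=0)]))
E
```

```text
[-5.17673273 -2.10618786  9.74185893] [0.58163605 0.30337626 0.03720844]
```

View pics/z7.png

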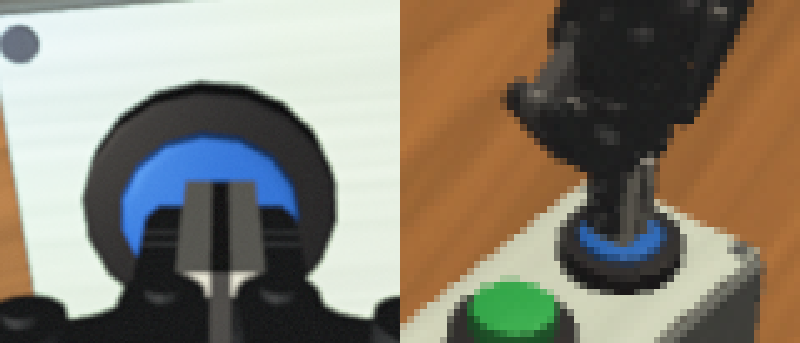

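Cap clearly in, ~10 N against the stop; fingertip is really ~25 mm above the reported TCP. Up and across to the rocker.

Request:
drive_tool([
  [[0,0,0.02],0],
  [[0,0,0.06],0],
  [[0,-0.02,0.1],0],
  [[0,-0.065,0.11],0],
  [[0,-0.11,0.11],0],
  [[0,-0.155,0.11],0],
  [[0.005,-0.2,0.11],0],
  [[0.01,-0.245,0.11],0],
  [[0.015,-0.29,0.11],0],
  [[0.02,-0.335,0.11],0],
])

```text
time: 10.55
eef_pos: [0.6016, -0.0335, 0.1469]
tcp_rot: [-0.002, 0.989, -0.149, -0.002]
force: [1.2, -0.4, 0.3]
gripper_width: 0.0005
```

Request:
drive_tool([
  [[0.005,-0.045,0],0],
  [[0.01,-0.09,0],0],
  [[0.013,-0.13,0],0],
  [[0.013,-0.135,-0.02],0],
  [[0.013,-0.135,-0.04],0],
  [[0.013,-0.135,-0.06],0],
  [[0.013,-0.135,-0.075],0],
  [[0.013,-0.135,-0.085],0],
  [[0.013,-0.135,-0.085],0],
  [[0.013,-0.135,-0.085],0],
])

```text
time: 11.55
eef_pos: [0.6151, -0.1685, 0.0627]
tcp_rot: [-0.001, 0.989, -0.149, -0.001]
force: [0.5, -0.7, 0.3]
gripper_width: 0.0002
```

```bash
python3 - <<'E'
from h import *
d=grab('scene','s8.png'); w=grab('wrist','w8.png'); s=ctrl.observe(); print(s['force'],s['eef_pos'],s['tcp_rot'])
w=cv2.imread('pics/w8.png')[120:330,140:380]; e=cv2.imread('pics/s8.png')[230:320,215:318]
b=cv2.imread('pics/s8.png')[130:190,290:360]
cv2.imwrite('pics/z8.png',np.hstack([cv2.resize(w,(300,262)),cv2.resize(e,(300,262),interpolation=2),cv2.resize(b,(200,262),interpolation=2)]))
E
```

```text
[ 0.08041756 -0.07685711  0.04666193] [ 0.61539447 -0.16858897  0.06339589] [-1.38052433e-03  9.88811969e-01 -1.49159165e-01 -7.26432838e-04]
```

View pics/z8.png

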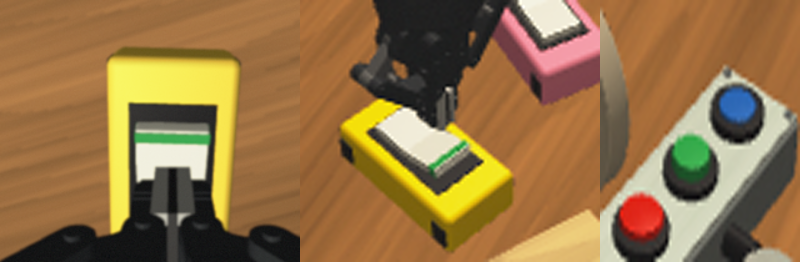

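Blue is visibly in; fingers lined up over the striped half. Descend slowly.

Request:
drive_tool([
  [[0,0,-0.008],0],
  [[0,0,-0.016],0],
  [[0,0,-0.022],0],
  [[0,0,-0.026],0],
  [[0,0,-0.029],0],
  [[0,0,-0.031],0],
  [[0,0,-0.033],0],
  [[0,0,-0.035],0],
  [[0,0,-0.0365],0],
  [[0,0,-0.038],0],
])

```text
time: 12.65
eef_pos: [0.6161, -0.1689, 0.0261]
tcp_rot: [-0.001, 0.989, -0.149, 0.0]
force: [2.9, -0.9, 3.2]
gripper_width: -0.0002
```

Request:
drive_tool([
  [[0,0,-0.0005],0],
  [[0,0,-0.001],0],
  [[0,0,-0.001],0],
  [[0,0,-0.0015],0],
  [[0,0,-0.0015],0],
  [[0,0,-0.002],0],
  [[0,0,-0.002],0],
  [[0,0,-0.002],0],
  [[0,0,-0.002],0],
  [[0,0,-0.002],0],
])

```text
time: 13.65
eef_pos: [0.6161, -0.1689, 0.0241]
tcp_rot: [-0.001, 0.989, -0.149, 0.0]
force: [2.4, -0.3, 3.9]
gripper_width: 0.0
```

Contact is at 3–4 N (moving). Continue to the hard stop.

Request:
drive_tool([
  [[0,0,-0.0005],0],
  [[0,0,-0.001],0],
  [[0,0,-0.001],0],
  [[0,0,-0.0015],0],
  [[0,0,-0.0015],0],
  [[0,0,-0.002],0],
  [[0,0,-0.002],0],
  [[0,0,-0.0025],0],
  [[0,0,-0.0025],0],
  [[0,0,-0.0025],0],
])

```text
time: 14.65
eef_pos: [0.6163, -0.1689, 0.0232]
tcp_rot: [-0.001, 0.989, -0.149, 0.001]
force: [-1.6, 1.0, 12.2]
gripper_width: 0.0003
```

12 N at the stop. Up and over to green, then check the rocker.

Request:
drive_tool([
  [[0,0,0.03],0],
  [[0,0,0.075],0],
  [[0,0.02,0.115],0],
  [[-0.01,0.065,0.125],0],
  [[-0.015,0.11,0.125],0],
  [[-0.02,0.155,0.125],0],
  [[-0.025,0.2,0.125],0],
  [[-0.03,0.245,0.125],0],
  [[-0.035,0.29,0.125],0],
  [[-0.04,0.335,0.125],0],
])

```text
time: 15.65
eef_pos: [0.5747, 0.1676, 0.1469]
tcp_rot: [-0.0, 0.989, -0.149, -0.001]
force: [0.9, -0.0, 0.1]
gripper_width: 0.0001
```

```bash
python3 - <<'E'
from h import *
d=grab('scene','s9.png'); t=grab('top','t9.png'); s=ctrl.observe(); print(s['force'],s['eef_pos'])
for n,g in(('top1.png',0),('t9.png',0)):
    d=load(n); hsv=cv2.cvtColor(d['frame'],cv2.COLOR_RGB2HSV); k,l,st,c=cv2.connectedComponentsWithStats(cv2.inRange(hsv,(20,110,120),(34,255,255)))
    print([(st[i].tolist(),c[i].round(1)) for i in range(1,k) if np.hypot(*(c[i]-(334,201)))<20 and st[i,4]>200])
e=cv2.imread('pics/s9.png')[240:320,215:305]
b=cv2.imread('pics/s9.png')[120:200,270:360]
cv2.imwrite('pics/z9.png',np.hstack([cv2.resize(x,(390,347),interpolation=2) for x in(e,b)]))
E
```

```text
[ 0.93922403 -0.60979407 -0.49801169] [0.57409701 0.17091654 0.14670638]
[([314, 175, 39, 53, 830], array([332.5, 201.3]))]
[([314, 175, 39, 53, 826], array([332.4, 201.3]))]
```

View pics/z9.png

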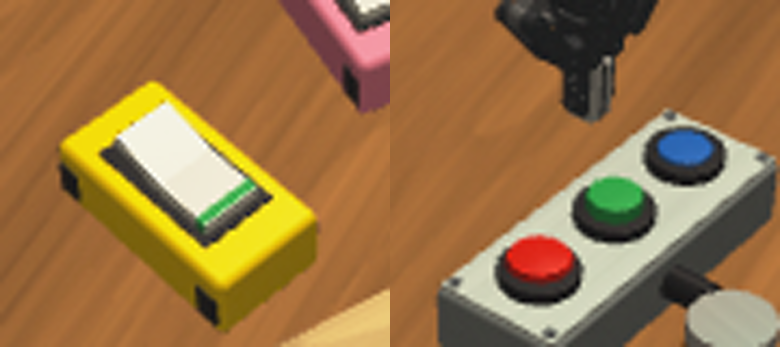

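Rocker is on (other half raised), blue in, green/red out, handset unmoved. Now green.

Request:
drive_tool([
  [[-0.004,0.03,0],0],
  [[-0.008,0.055,0],0],
  [[-0.008,0.0615,-0.01],0],
  [[-0.008,0.0615,-0.03],0],
  [[-0.008,0.0615,-0.05],0],
  [[-0.008,0.0615,-0.065],0],
  [[-0.008,0.0615,-0.08],0],
  [[-0.008,0.0615,-0.09],0],
  [[-0.008,0.0615,-0.095],0],
  [[-0.008,0.0615,-0.095],0],
])

```text
time: 16.75
eef_pos: [0.5659, 0.2322, 0.0512]
tcp_rot: [-0.001, 0.989, -0.146, -0.002]
force: [0.5, -0.4, 0.6]
gripper_width: 0.0001
```

Request:
drive_tool([
  [[0,0,-0.002],0],
  [[0,0,-0.004],0],
  [[0,0,-0.006],0],
  [[0,0,-0.008],0],
  [[0,0,-0.0095],0],
  [[0,0,-0.011],0],
  [[0,0,-0.012],0],
  [[0,0,-0.013],0],
  [[0,0,-0.014],0],
  [[0,0,-0.0145],0],
])

```text
time: 17.75
eef_pos: [0.5662, 0.2323, 0.0373]
tcp_rot: [-0.001, 0.989, -0.146, -0.001]
force: [-1.8, -0.2, 7.8]
gripper_width: 0.0001
```

Past spring force (7.8 N > 4 N): at the stop. Press a touch more and hold 2 s, then release.

Request:
drive_tool([
  [[0,0,-0.0005],0],
  [[0,0,-0.001],0],
  [[0,0,-0.001],0],
  [[0,0,-0.001],0],
  [[0,0,-0.001],0],
  [[0,0,-0.001],0],
  [[0,0,-0.001],0],
  [[0,0,-0.001],0],
  [[0,0,-0.001],0],
  [[0,0,-0.001],0],
])

```text
time: 18.75
eef_pos: [0.5662, 0.2323, 0.0373]
tcp_rot: [-0.001, 0.989, -0.146, -0.001]
force: [-3.4, -0.8, 8.7]
gripper_width: -0.0001
```

Request:
drive_tool([
  [[0,0,0],0],
  [[0,0,0],0],
  [[0,0,0],0],
  [[0,0,0.01],0],
  [[0,0,0.03],0],
  [[0,0,0.06],0],
  [[0,0,0.09],0],
  [[0,0,0.12],0],
  [[0,0,0.12],0],
  [[0,0,0.12],0],
])

```text
time: 19.75
eef_pos: [0.5664, 0.2324, 0.1578]
tcp_rot: [-0.001, 0.989, -0.146, -0.001]
force: [0.1, -0.4, -0.4]
gripper_width: 0.0003
```

```bash
python3 - <<'E'
from h import *
d=grab('scene','s10.png'); s=ctrl.observe(); print(s['force'],s['eef_pos'],s['dq'].round(3))
e=cv2.imread('pics/s10.png')[240:320,215:305]
b=cv2.imread('pics/s10.png')[120:200,270:360]
cv2.imwrite('pics/z10.png',np.hstack([cv2.resize(x,(390,347),interpolation=2) for x in(e,b)]))
E
```

```text
[-0.51138874  0.25046256 -0.93705668] [0.56580764 0.23216854 0.1563695 ] [-0.001  0.017  0.021 -0.001 -0.003  0.001]
```

View pics/z10.png

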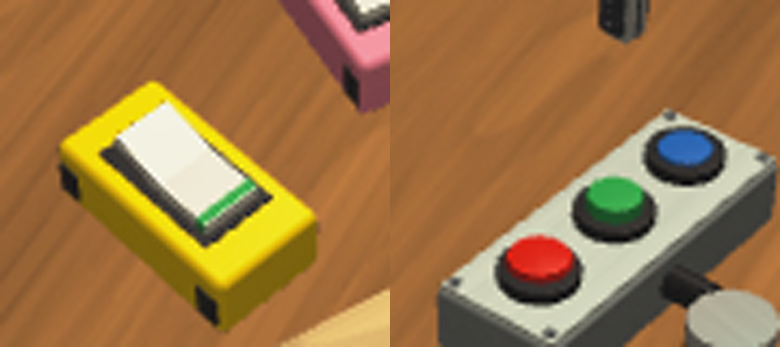

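Blue in, rocker on, green and red out, hand clear. Handing in.

```bash
python3 -c "
from rig import ctrl
print(ctrl.close_job())"
```

```text
the job is handed in; nothing more can be done
None
```

I pressed the blue mains button in, switched the yellow handset's rocker on, then held the green start button down for over a second and let go. I handed the job in at about 20 s on the robot's clock.

- **Blue button:** pushed to its hard stop, at about 10 N.
- **Rocker:** pushed to its hard stop, at about 12 N.
- **Green button:** still fully down at 8–9 N when the hold ended, above its 4 N spring.
- **Last picture:** blue in, the striped half of the rocker level and the other half raised, green and red out, and the fingers well clear.
- **Handset:** its yellow outline in the top view was unchanged (within 0.1 px) after the rocker press.
- **Bystanders:** I did not re-measure the glue bottle, jar, sanding block or screwdriver at the end. No move went near them, and forces in the readings stayed low apart from the presses.

**One disagreement:** the shut fingertips touched about 25 mm higher than the reported tool position. The first press, on the blue button, stopped short for that reason. I saw it in two camera views, went on down by force, and used the corrected height for the other two presses.

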